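# Set the pencil blaster to the blue tank

### The job

Set the pencil blaster to the tank with the blue lid: with the fingertips, push the selector's tab round from the side, click by click, until the dial has clicked in with the tab pointing at the blue lid, then take the hand away. Only push the tab, never take it between the fingers, and leave the spare pencil and everything else on the bench where it is.

Things in the scene. Friction and masses are not known exactly. Their poses are not given: they have to be found in the camera images.
- blaster: Fixed four-tank pencil blaster, 240 x 310 mm: open grey chassis under a level white deck, top 122 mm above the table. On the deck: selector dial in the middle, four coloured tank lids (16 mm high) beside and behind it, a gauge and a knob (at most 17 mm high) on the front corners. Origin: on the table below the selector's axis; -x is its front, facing the robot within 17 degrees.
- selector (a joint): Dial angle, rad, anticlockwise from above; 0: tab points to the blaster's front (-x of blaster). Turns endlessly both ways, clicks in at +0.52 (air only, white dot), -0.52 (shut, black dot), +-1.57, +-2.62 (tanks), give or take full turns. Starts at +-0.52. It takes a push of about 4 to 6 N at the tab; once past midway it springs ahead into the next click and stays.
- dial_hub (a point): Point on the selector's vertical axis at the deck's top (122 mm above the table), turning with the dial: x points outwards along the tab, z up. The dial is an aluminium disc 76 mm across, its top 18 mm above the deck; a black cap 32 mm across on it reaches 26 mm. Fingertips 20 to 35 mm above the deck pass over disc, lids and gauge, and meet the tab.
- tab_end (a point): Point in the tab, on its middle plane, 60 mm from the axis, 28 mm above the deck: push about here, square to the tab. The tab is a black upright fin with a white line on top, fixed to the dial, 10 mm thick, lying radially from 20 to 72 mm from the axis, and reaching from 12 to 44 mm above the deck.
- aim (a point): The point the tab points at: on the tab's line, 105 mm from the axis, 16 mm above the deck. It lies over the middle of a tank's lid when the dial is clicked in at that tank.
- tank_blue: Fixed tank with a blue screw lid, one of four let into the blaster's deck, 105 mm from the selector's axis. Lid 48 mm across and 16 mm high above the deck. Origin: centre of the lid's underside, on the deck's top, 122 mm above the table. Which of the four places it has varies.
- tank_red: Fixed tank with a red screw lid, one of four let into the blaster's deck, 105 mm from the selector's axis. Lid 48 mm across and 16 mm high above the deck. Origin: centre of the lid's underside, on the deck's top, 122 mm above the table. Which of the four places it has varies.
- tank_yellow: Fixed tank with a yellow screw lid, one of four let into the blaster's deck, 105 mm from the selector's axis. Lid 48 mm across and 16 mm high above the deck. Origin: centre of the lid's underside, on the deck's top, 122 mm above the table. Which of the four places it has varies.
- tank_green: Fixed tank with a green screw lid, one of four let into the blaster's deck, 105 mm from the selector's axis. Lid 48 mm across and 16 mm high above the deck. Origin: centre of the lid's underside, on the deck's top, 122 mm above the table. Which of the four places it has varies.
- blast_pencil: Loose spare blasting pencil, steel, 12 mm thick and 125 mm long, lying level in the rest on the blaster's front (robot's side), its top 98 mm above the table. Origin: middle of its underside. Bystander.
- jar_a: Loose powder jar, 45 mm across, 46 mm high, blue dot on its white lid. Origin: centre of its underside. Bystander.
- jar_b: Loose powder jar, 45 mm across, 46 mm high, plain white lid. Origin: centre of its underside. Bystander.
- jar_c: Loose powder jar, 45 mm across, 46 mm high, yellow dot on its white lid. Origin: centre of its underside. Bystander.
- shade_guide: Loose grey shade guide with a row of tooth samples, 50 x 200 x 42 mm (long along its y). Origin: centre of its underside. Bystander.
- tweezers: Loose steel tweezers lying flat along their x, 155 mm long, 8 mm high. Origin: middle of the underside. Bystander.
- wax_block: Loose orange block of wax, 60 x 45 x 28 mm. Origin: centre of its underside. Bystander.
- glass_bowl: Loose glass bowl, 100 mm across, 42 mm high. Origin: centre of its underside. Bystander.

How it is judged:
At the end, for the whole second after the job is handed in: The selector is at rest, clicked in at the blue tank: the point its tab aims at, 105 mm from the axis, lies within 10 mm (about 5 degrees) of the middle of the blue lid, seen from above (horizontal distance between aim and tank_blue below 0.01 m and velocity of joint selector between -0.1 and 0.1 rad/s); the robot touches nothing.
It fails at once if the tab is taken between the fingers (grasp point within 6 mm of the tab's middle plane, at the tab's height) (y of the grasp point in the frame of dial_hub between -0.006 and 0.006 m and x of the grasp point in the frame of dial_hub between 0.02 and 0.076 m and z of the grasp point in the frame of dial_hub below 0.056 m).
It fails at once if a loose bystander is lifted, carried or shoved more than 12 mm (distance of any of blast_pencil, jar_a, jar_b, jar_c, shade_guide, tweezers, wax_block, glass_bowl from where it was at the start of the episode above 0.012 m).
It also fails if it takes over 38 s, if anything falls off the work surface, if the arm or the gripper's body presses on something with over 40 N, if the wrist force passes 120 N, or if a joint passes its speed limit or range.

### The arm

A 6-joint arm with a two-finger parallel gripper is mounted at the origin on the work surface. World frame = base frame: x ahead of the robot, y to its left, z up, the work surface at z = 0. Lengths are in m, angles in rad, forces in N, time in s.
With the tool pointing down it reaches from about 0.225 to 0.875 m from the base axis. Payload 3.4 kg.
Tool frame: the origin (TCP) lies between the finger pads; the fingertips stand 25 mm ahead of it and the grasp point (between the pads) lies 6 mm ahead of it (manip.tips_ahead is the distance from the TCP to the fingertips, in m); z points along the fingers, x is the direction in which the jaws open and shut, and the axes are right-handed (so a half turn about z gives the same grasp; the last joint's range is limited). The gripper opens to 85 mm and grips with 20 to 120 N. Pads are 22 mm wide; open, the fingers measure 114 mm over their backs; the gripper's body (76 mm by 85 mm) begins 54 mm behind the grasp point. The pads swing forward as they close: fully open they stand 13 mm farther back than shut.
Start: joints at [1.071, 0.276, 1.505, -0, 1.361, -0.121], TCP at [0.213, 0.534, 0.256] pointing down, gripper open.
Joint ranges: [-2.89, 2.89], [-0.75, 2.08], [0.22, 2.7], [-1.18, 4.32], [0.11, 2.71], [-2.7, 2.7]. Speed limits (rad/s): [2.57, 2.57, 3.14, 3.14, 3.14, 3.14].

### API

Orientations are given as a unit quaternion [w, x, y, z].
In Python, from rig import manip gives the robot as it stands. The module is installed in compiled form; this text tells all that it offers.
- The arm moves only by the tool send_rows, never from a script. Its argument "plan" is a list of rows, each an object with "linear": the shift along the tool's x, y, z in m, a list of three; "delta_rot": the turn, a rotation vector about the tool's x, y, z in degrees, a list of three; "fingers": the finger opening in m, from 0 to 0.0854. A call has 1 to 12 rows; each row shifts and turns the pose as measured when the row begins, along the tool's axes as they then stand; what a row does not reach is not made up. A row lasts 1/12 s, in which the tool goes at most 41.7 mm and 7.16 degrees, less where a joint would pass 70% of its speed; a pose out of reach is approached as far as the arm can. A call with a gripper value outside its range is refused whole. The fingers move at their own pace and stop on an object; "force" is the grip in N (left out, the last holds). Time passes only in rows, so rows that do not move let the fingers close. It gives the time, the measured TCP pose, the force and the opening at its end, in the units of the state.
- manip.get_state(): the state, without advancing time (a new reading comes with each control period).
- manip.get_image(name): name is "scene" or "side" or "wrist"; returns the picture (420x560x3 uint8, red, green, blue); there is no depth.
- manip.camera_info(name): a dict with "K" (3x3 intrinsics, pixels), "rvec" (rotation vector, rad) and "tvec" (3), from world to camera coordinates, as OpenCV has them. Camera axes: x right, y down, z forward; pixel columns grow to the right and rows downward; lengths in m; the calibration is good to about 2 mm. A picture is of the moment at which its call begins: read the wrist's pose just before it. camera_info takes no time and is no camera call; for the wrist camera it gives the pose at the moment of the call.
- manip.sign_off(): hands the job in, once; it reports no verdict.
Trained networks look in the newest picture that a camera, given by its name, has taken for a name from the list of things; names that differ only in an ending like _2 or _b are one class to them, and where a whole thing is asked for, a point or a joint stands for the part that bears it (a point fixed in the world has none). Each returns a list of dicts, best first, with "p" (0 to 1); they miss things now and then, are a little off and sometimes report something else, mostly with a low value. They report only what shows in the picture. A call takes as long as a camera call.
- manip.find_in(thing, camera): "extent" ([left, top, right, bottom] in pixels, round what is visible of it).
- manip.masks_of(thing, camera): "pixels" (420x560 bool, what is visible of it) and "extent" ([left, top, right, bottom] in pixels, round what is visible of it).
The state is a dict: "clock": time; "qpos": joint angles; "qd": joint speeds; "effort": joint torques, N m; "position": TCP position; "ee_rot": TCP orientation; "contact_force": force on the tool from outside, world axes, zero at the start; "moment": the same for the moment, N m; "width": finger opening in m.
Only numpy, scipy, OpenCV 4.12 (cv2) and the standard library are available. Lean on these libraries where they do the work, as an engineer would, in place of code of your own. Each camera call takes 0.05 s, during which the arm holds its last target. There are 200 camera calls.

## Working session

There is one attempt and no reset: what is moved stays moved. The work goes in short steps, Python scripts to look and compute and a tool call to move; the robot and the scene stay as the last step left them, time stands still between calls to the robot, and variables do not carry over. Pictures are saved under pics/ and viewed, about 8 in all and at most 12, crops included, and the job is handed in when it is done.

Besides the shell and the picture viewer there is one more tool, called as name([rows], argument=value, ...), one row to a line, values as JSON. send_rows: Moves the arm, as the interface text tells. Its arguments: {"type":"object","properties":{"plan":{"type":"array","items":{"type":"object","properties":{"linear":{"type":"array","items":{"type":"number"}},"delta_rot":{"type":"array","items":{"type":"number"}},"fingers":{"type":"number"}}}},"force":{"type":"number"}},"required":["plan"]}

```bash
mkdir -p pics
cat > h.py <<'E'
import numpy as np,cv2
from rig import manip
def ray(cam,uv,z):
    c=manip.camera_info(cam);R=cv2.Rodrigues(np.array(c["rvec"],float))[0];t=np.array(c["tvec"],float).ravel()
    o=-R.T@t;d=R.T@np.linalg.solve(np.array(c["K"]),[uv[0],uv[1],1.]);return o+d*(z-o[2])/d[2]
def snap(cam,n):
    im=manip.get_image(cam);cv2.imwrite(f"pics/{n}.png",im[:,:,::-1]);return im
E
python3 - <<'E'
from h import *
s=manip.get_state();print(s["clock"],s["position"],s["ee_rot"],s["width"])
a=snap("scene","s0");b=snap("side","d0");cv2.imwrite("pics/both.png",np.vstack([a,b])[:,:,::-1])
for cam in("scene","side"):
  for n,z in(("tank_blue",.138),("tank_red",.138),("tank_yellow",.138),("tank_green",.138),("selector",.14)):
    for m in manip.masks_of(n,cam)[:2]:
        v,u=np.nonzero(m["pixels"]);print(cam,n,round(m["p"],2),m["extent"],ray(cam,(u.mean(),v.mean()),z).round(3))
E
```

```text
0.0 [0.21237212 0.53384845 0.25543241] [ 3.87772475e-04  8.27584432e-01  5.61340535e-01 -8.13190126e-04] 0.0854741453809872
scene tank_blue 0.86 [315.6, 208.9, 332.2, 229.5] [0.597 0.036 0.138]
scene tank_red 0.97 [318.0, 241.9, 341.1, 278.5] [ 0.693 -0.024  0.138]
scene tank_yellow 0.82 [243.5, 249.5, 265.0, 273.8] [ 0.6   -0.174  0.138]
scene tank_green 0.79 [286.6, 262.2, 311.8, 300.7] [ 0.698 -0.125  0.138]
scene selector 0.82 [262.4, 221.7, 306.9, 251.3] [ 0.587 -0.071  0.14 ]
side tank_blue 0.69 [301.5, 187.6, 323.0, 199.0] [0.584 0.026 0.138]
side tank_blue 0.34 [336.6, 195.0, 360.5, 204.3] [ 0.674 -0.021  0.138]
side tank_yellow 0.67 [327.5, 229.7, 342.3, 245.6] [ 0.586 -0.182  0.138]
side tank_green 0.78 [348.5, 211.9, 369.9, 228.0] [ 0.675 -0.129  0.138]
side selector 0.78 [304.0, 200.6, 337.1, 223.4] [ 0.583 -0.073  0.14 ]
side selector 0.55 [327.2, 290.9, 381.1, 366.1] [ 0.536 -0.487  0.14 ]
```

View pics/s0.png

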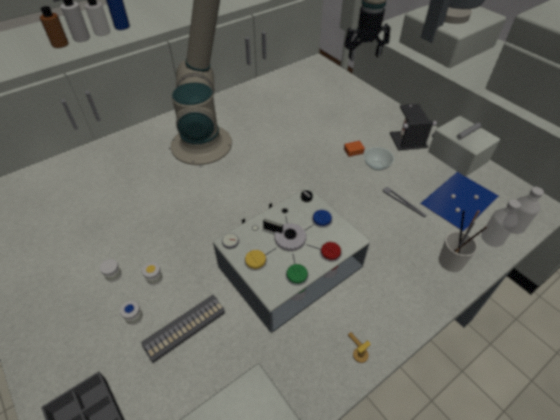

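View pics/d0.png

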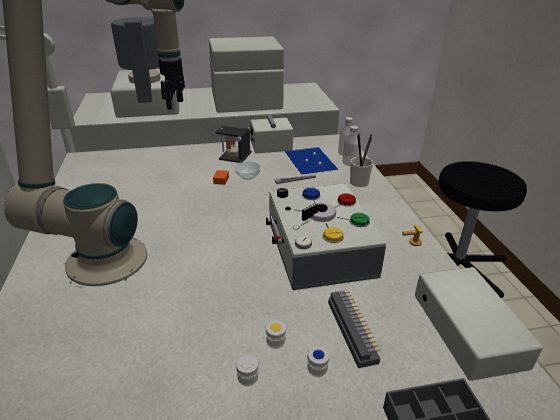

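Blue lid is at scene (322,218), on the blaster's +y side, so it is the -1.57 click. The tab is near the front at (272,227), but I can't tell whether it is at +0.52 or -0.52. I'll move above it and take a wrist view.

send_rows([
  {"linear": [-0.02, 0.022, -0.012], "fingers": 0},
  {"linear": [-0.025, 0.027, -0.012], "fingers": 0},
  {"linear": [-0.025, 0.027, -0.012], "fingers": 0},
  {"linear": [-0.025, 0.027, -0.012], "fingers": 0},
  {"linear": [-0.025, 0.027, -0.012], "fingers": 0},
  {"linear": [-0.025, 0.027, -0.012], "fingers": 0},
  {"linear": [-0.025, 0.027, -0.012], "fingers": 0},
  {"linear": [-0.025, 0.027, -0.012], "fingers": 0},
  {"linear": [-0.025, 0.027, 0], "fingers": 0},
  {"linear": [-0.025, 0.027, 0], "fingers": 0},
  {"linear": [-0.025, 0.027, 0], "fingers": 0},
  {"linear": [-0.025, 0.027, 0], "fingers": 0},
])

```text
$.plan[0]: bad value
```

send_rows([
  {"linear": [-0.025, 0.027, 0], "fingers": 0},
  {"linear": [-0.025, 0.027, 0], "fingers": 0},
  {"linear": [-0.025, 0.027, 0], "fingers": 0},
  {"linear": [-0.025, 0.027, 0], "fingers": 0},
  {"linear": [-0.025, 0.027, 0], "fingers": 0},
  {"linear": [0, 0, 0], "fingers": 0},
])

```text
$.plan[0]: bad value
```

Run:
```python
from h import *
s=manip.get_state();print(s["clock"],s["position"],s["ee_rot"],s["width"],s["qpos"])
snap("wrist","w1")
for n,z in(("tank_blue",.138),("tank_red",.138),("tank_yellow",.138),("tank_green",.138),("selector",.14),("tab_end",.166)):
    for m in manip.masks_of(n,"wrist")[:1]:
        v,u=np.nonzero(m["pixels"]);print(n,round(m["p"],2),m["extent"],ray("wrist",(u.mean(),v.mean()),z).round(4))
```

```text
0.6 [0.21264973 0.53425488 0.25633081] [-2.10920906e-05  8.27589248e-01  5.61334155e-01  4.83610534e-05] 0.0852562225835539 [ 1.07100659e+00  2.75876883e-01  1.50492605e+00 -6.87281039e-06
  1.36068442e+00 -1.20986016e-01]
tank_red 0.32 [247.4, 366.7, 276.7, 377.0] [0.3275 0.4762 0.138 ]
```

View pics/w1.png

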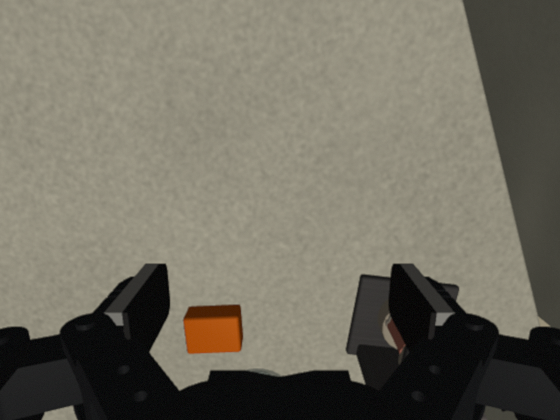

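The moves were refused, most likely because `delta_rot` was left out. The wrist view shows only bare table and the wax block at (213,330). I'll resend with every field filled in.

send_rows([
  {"linear": [-0.02, 0.022, -0.012], "delta_rot": [0, 0, 0], "fingers": 0},
  {"linear": [-0.025, 0.027, -0.012], "delta_rot": [0, 0, 0], "fingers": 0},
  {"linear": [-0.025, 0.027, -0.012], "delta_rot": [0, 0, 0], "fingers": 0},
  {"linear": [-0.025, 0.027, -0.012], "delta_rot": [0, 0, 0], "fingers": 0},
  {"linear": [-0.025, 0.027, -0.012], "delta_rot": [0, 0, 0], "fingers": 0},
  {"linear": [-0.025, 0.027, -0.012], "delta_rot": [0, 0, 0], "fingers": 0},
  {"linear": [-0.025, 0.027, -0.012], "delta_rot": [0, 0, 0], "fingers": 0},
  {"linear": [-0.025, 0.027, -0.012], "delta_rot": [0, 0, 0], "fingers": 0},
  {"linear": [-0.025, 0.027, 0], "delta_rot": [0, 0, 0], "fingers": 0},
  {"linear": [-0.025, 0.027, 0], "delta_rot": [0, 0, 0], "fingers": 0},
  {"linear": [-0.025, 0.027, 0], "delta_rot": [0, 0, 0], "fingers": 0},
  {"linear": [-0.025, 0.027, 0], "delta_rot": [0, 0, 0], "fingers": 0},
])

```text
clock: 1.95
position: [0.406, 0.1328, 0.3568]
ee_rot: [0.001, 0.823, 0.568, 0.004]
contact_force: [0.4, 0.6, -0.6]
width: -0.0001
```

Run:
```python
from h import *
s=manip.get_state();print(s["clock"],s["position"],s["ee_rot"],s["width"],s["qpos"])
print(ray("wrist",(280,210),.14),ray("wrist",(280,110),.14),ray("wrist",(380,210),.14))
```

```text
1.95 [0.40596132 0.13284948 0.35675555] [0.00097767 0.8233068  0.56758366 0.00370844] -9.055541869753379e-05 [ 1.51874524e-01 -1.16944326e-03  1.59540797e+00  1.47889000e-03
  1.53982761e+00 -1.05531181e+00]
[0.43580839 0.12359075 0.14      ] [0.35048685 0.15600505 0.14      ] [0.46957196 0.21179105 0.14      ]
```

send_rows([
  {"linear": [-0.022, 0.034, 0], "delta_rot": [0, 0, 0], "fingers": 0},
  {"linear": [-0.022, 0.034, 0], "delta_rot": [0, 0, 0], "fingers": 0},
  {"linear": [-0.022, 0.034, 0], "delta_rot": [0, 0, 0], "fingers": 0},
  {"linear": [-0.022, 0.034, 0], "delta_rot": [0, 0, 0], "fingers": 0},
  {"linear": [-0.022, 0.034, 0], "delta_rot": [0, 0, 0], "fingers": 0},
  {"linear": [-0.022, 0.034, 0], "delta_rot": [0, 0, 0], "fingers": 0},
  {"linear": [0, 0, 0], "delta_rot": [0, 0, 0], "fingers": 0},
])

```text
clock: 2.53
position: [0.5538, -0.0783, 0.3586]
ee_rot: [0.004, 0.826, 0.564, 0.006]
contact_force: [0.6, 0.1, 0.3]
width: -0.0002
```

```bash
cat >> h.py <<'E'
def look(n):
    s=manip.get_state();print(round(s["clock"],2),s["position"].round(4),s["ee_rot"].round(4),s["contact_force"].round(1))
    P=lambda uv,z:ray("wrist",uv,z)[:2]
    snap("wrist",n);r={}
    for k,z in(("tank_blue",.138),("tank_red",.138),("tank_yellow",.138),("tank_green",.138),("selector",.14),("tab_end",.166)):
        for m in manip.masks_of(k,"wrist")[:1]:
            v,u=np.nonzero(m["pixels"]);r[k]=P((u.mean(),v.mean()),z);print(k,round(m["p"],2),m["extent"],r[k].round(4))
    return r
E
python3 -c "
from h import *
look('w2')"
```

```text
2.53 [ 0.5538 -0.0783  0.3586] [0.0042 0.8255 0.5644 0.0059] [0.6 0.1 0.3]
tank_blue 0.68 [379.8, 130.3, 435.6, 189.2] [0.579  0.0434]
tank_red 0.75 [356.7, 234.9, 410.1, 289.1] [ 0.6673 -0.0038]
tank_yellow 0.92 [181.2, 209.1, 235.7, 262.6] [ 0.5818 -0.157 ]
selector 0.77 [238.7, 157.7, 343.6, 240.0] [ 0.5771 -0.0583]
tab_end 0.83 [239.2, 153.4, 351.5, 245.0] [ 0.5703 -0.0574]
```

View pics/w2.png

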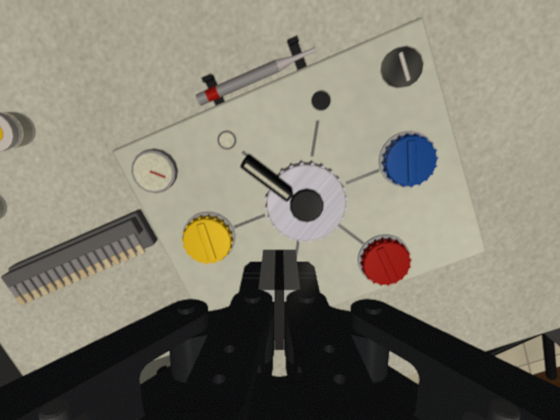

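The tab points at the white dot (227,140), so it is at +0.52. The blue lid at (408,160) is two clicks clockwise, past the black dot (320,100). The arm has settled now, so I'll re-measure the hub.

Run:
```python
from h import *
r=look('w3')
P=lambda uv,z:ray("wrist",uv,z)[:2].round(4)
g=cv2.cvtColor(cv2.imread('pics/w3.png'),cv2.COLOR_BGR2GRAY)
c=cv2.HoughCircles(g[150:260,230:370],cv2.HOUGH_GRADIENT,1,20,param1=100,param2=12,minRadius=12,maxRadius=22)
print(c)
g2=cv2.imread('pics/w2.png').astype(int);print(np.abs(g2-cv2.imread('pics/w3.png')).mean())
print("cap",P((306,205),.148),"tabtip top",P((245,156),.166),"tab inner top",P((290,196),.166))
b,y=r["tank_blue"],r["tank_yellow"];print("mid",(b+y)/2,"ang",np.degrees(np.arctan2(*(b-y)[::-1])))
```

```text
2.88 [ 0.5491 -0.0706  0.3606] [0.0021 0.8235 0.5673 0.0066] [-0.6  0.2 -0.5]
tank_blue 0.66 [371.5, 141.6, 425.7, 192.7] [0.5831 0.0374]
tank_red 0.74 [349.0, 241.0, 400.7, 292.9] [ 0.672  -0.0118]
tank_yellow 0.61 [174.9, 216.6, 229.7, 271.0] [ 0.5871 -0.1653]
selector 0.92 [232.3, 163.1, 337.0, 247.9] [ 0.5814 -0.0681]
tab_end 0.74 [233.8, 161.8, 339.9, 248.3] [ 0.5746 -0.0666]
[[[68.5 62.5 16.5]
  [50.5 38.5 18.1]]]
9.678397108843537
cap [ 0.5837 -0.056 ] tabtip top [ 0.5194 -0.0891] tab inner top [ 0.5657 -0.0658]
mid [ 0.58507338 -0.06393119] ang 91.12133582964402
```

send_rows([
  {"linear": [-0.02, 0.012, 0], "delta_rot": [0, 0, 0], "fingers": 0},
  {"linear": [-0.02, 0.012, 0], "delta_rot": [0, 0, 0], "fingers": 0},
  {"linear": [-0.013, 0.01, 0], "delta_rot": [0, 0, 0], "fingers": 0},
  {"linear": [0, 0, 0.03], "delta_rot": [0, 0, 0], "fingers": 0},
  {"linear": [0, 0, 0.03], "delta_rot": [0, 0, 0], "fingers": 0},
  {"linear": [0, 0, 0.03], "delta_rot": [0, 0, 0], "fingers": 0},
  {"linear": [0, 0, 0.03], "delta_rot": [0, 0, 0], "fingers": 0},
  {"linear": [0, 0, 0], "delta_rot": [0, 0, 0], "fingers": 0},
  {"linear": [0, 0, 0], "delta_rot": [0, 0, 0], "fingers": 0},
])

```text
clock: 3.98
position: [0.567, -0.1358, 0.2393]
ee_rot: [0.006, 0.823, 0.568, 0.009]
contact_force: [0.2, 0.2, -0.3]
width: -0.0001
```

```bash
python3 -c "
from h import *
look('w4')"
```

```text
3.98 [ 0.567  -0.1358  0.2393] [0.0057 0.8233 0.5675 0.0091] [ 0.2  0.2 -0.3]
tank_blue 0.73 [507.2, 96.2, 557.6, 180.7] [0.5805 0.0227]
tank_red 0.64 [461.7, 248.2, 548.2, 326.1] [ 0.6726 -0.0146]
tank_yellow 0.83 [204.5, 213.9, 283.8, 293.3] [ 0.5825 -0.1695]
tank_green 0.51 [340.2, 302.5, 393.1, 357.0] [ 0.669  -0.1104]
selector 0.86 [305.7, 128.4, 460.2, 261.4] [ 0.5842 -0.0672]
tab_end 0.9 [306.3, 124.9, 466.1, 263.2] [ 0.5741 -0.0726]
```

View pics/w4.png

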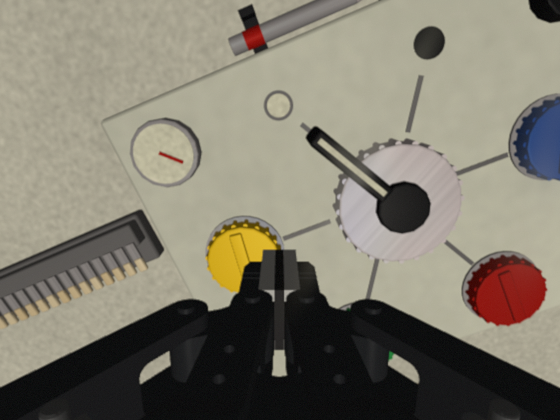

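Tab at (355,160), still at the white dot. The fingers are on its yellow-lid side, with about 28 mm clearance. I'll descend and close in.

send_rows([
  {"linear": [0, 0, 0.022], "delta_rot": [0, 0, 0], "fingers": 0},
  {"linear": [0, 0, 0.022], "delta_rot": [0, 0, 0], "fingers": 0},
  {"linear": [0, 0, 0.019], "delta_rot": [0, 0, 0], "fingers": 0},
  {"linear": [0, 0, 0], "delta_rot": [0, 0, 0], "fingers": 0},
  {"linear": [0.0045, -0.0065, 0], "delta_rot": [0, 0, 0], "fingers": 0},
  {"linear": [0.0045, -0.0065, 0], "delta_rot": [0, 0, 0], "fingers": 0},
  {"linear": [0.0045, -0.0065, 0], "delta_rot": [0, 0, 0], "fingers": 0},
  {"linear": [0, 0, 0], "delta_rot": [0, 0, 0], "fingers": 0},
])

```text
clock: 5.0
position: [0.56, -0.1163, 0.1858]
ee_rot: [0.015, 0.823, 0.567, 0.016]
contact_force: [-0.1, -0.0, -0.6]
width: -0.0001
```

send_rows([
  {"linear": [0, 0, 0.01], "delta_rot": [2.4, -0.5, 0], "fingers": 0},
  {"linear": [0.0015, -0.006, 0], "delta_rot": [0, 0, 0], "fingers": 0},
  {"linear": [0.0015, -0.006, 0], "delta_rot": [0, 0, 0], "fingers": 0},
  {"linear": [0.0015, -0.006, 0], "delta_rot": [0, 0, 0], "fingers": 0},
  {"linear": [0.002, -0.006, 0], "delta_rot": [0, 0, 0], "fingers": 0},
  {"linear": [0.004, -0.0045, 0], "delta_rot": [0, 0, 0], "fingers": 0},
])

```text
clock: 5.5
position: [0.5418, -0.0984, 0.1826]
ee_rot: [0.011, 0.823, 0.568, 0.006]
contact_force: [0.5, -4.7, -1.3]
width: -0.0001
```

send_rows([
  {"linear": [0.003, -0.005, 0.004], "delta_rot": [0.8, -0.5, 0], "fingers": 0},
  {"linear": [0.003, -0.005, 0.003], "delta_rot": [0, 0, 0], "fingers": 0},
  {"linear": [0.004, -0.005, 0], "delta_rot": [0, 0, 0], "fingers": 0},
  {"linear": [0.004, -0.004, 0], "delta_rot": [0, 0, 0], "fingers": 0},
  {"linear": [0.004, -0.004, 0], "delta_rot": [0, 0, 0], "fingers": 0},
])

```text
clock: 5.92
position: [0.5254, -0.0716, 0.1775]
ee_rot: [0.01, 0.823, 0.568, -0.0]
contact_force: [-0.1, 0.0, -0.4]
width: -0.0001
```

```bash
python3 -c "
from h import *
look('w5')"
```

```text
5.92 [ 0.5254 -0.0716  0.1775] [ 1.050e-02  8.229e-01  5.680e-01 -5.000e-04] [-0.1  0.  -0.4]
tank_blue 0.87 [478.7, 221.6, 558.4, 329.3] [0.5757 0.0296]
tank_yellow 0.82 [138.4, 351.5, 169.2, 384.5] [ 0.5628 -0.1553]
selector 0.57 [270.5, 224.1, 410.4, 375.0] [ 0.5528 -0.053 ]
tab_end 0.71 [272.5, 219.4, 419.3, 377.6] [ 0.538 -0.052]
```

View pics/w5.png

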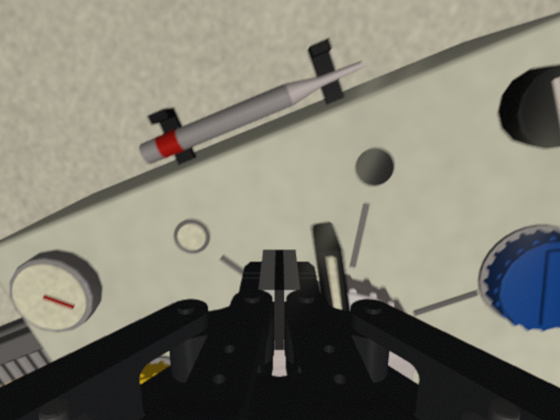

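The first click is done: the tab at (330,265) now points at the black dot, and the contact force is zero. I'll push on toward blue.

send_rows([
  {"linear": [0.0055, -0.0015, 0.001], "delta_rot": [0.6, 0, 0], "fingers": 0},
  {"linear": [0.0055, -0.0015, 0.001], "delta_rot": [0, 0, 0], "fingers": 0},
  {"linear": [0.0055, -0.0005, 0], "delta_rot": [0, 0, 0], "fingers": 0},
  {"linear": [0.0055, -0.0005, 0], "delta_rot": [0, 0, 0], "fingers": 0},
  {"linear": [0.005, -0.0005, 0], "delta_rot": [0, 0, 0], "fingers": 0},
  {"linear": [0.0045, 0.0005, 0], "delta_rot": [0, 0, 0], "fingers": 0},
])

```text
clock: 6.77
position: [0.5354, -0.0446, 0.175]
ee_rot: [0.011, 0.823, 0.568, -0.006]
contact_force: [-2.2, -4.1, 1.0]
width: 0.0
```

send_rows([
  {"linear": [0.005, -0.0005, 0], "delta_rot": [0.6, 0.5, 0], "fingers": 0},
  {"linear": [0.005, 0, 0], "delta_rot": [0, 0, 0], "fingers": 0},
  {"linear": [0.005, 0.0005, 0], "delta_rot": [0, 0, 0], "fingers": 0},
  {"linear": [0.004, 0.001, 0], "delta_rot": [0, 0, 0], "fingers": 0},
])

```text
clock: 7.1
position: [0.5435, -0.0281, 0.1747]
ee_rot: [0.006, 0.823, 0.569, -0.008]
contact_force: [-1.3, -1.7, 0.3]
width: 0.0001
```

send_rows([
  {"linear": [0.002, 0.001, 0], "delta_rot": [0, 0, 0], "fingers": 0},
  {"linear": [0, 0, 0], "delta_rot": [0, 0, 0], "fingers": 0},
])

```text
clock: 7.27
position: [0.5459, -0.0241, 0.1745]
ee_rot: [0.005, 0.822, 0.569, -0.007]
contact_force: [-0.7, 0.5, -0.0]
width: -0.0003
```

```bash
python3 -c "
from h import *
look('w6')"
```

```text
7.27 [ 0.5459 -0.0241  0.1745] [ 0.0051  0.8224  0.5689 -0.0069] [-0.7  0.5 -0. ]
tank_blue 0.81 [383.5, 223.0, 493.8, 329.6] [0.5786 0.0386]
tank_yellow 0.54 [27.0, 350.6, 57.8, 374.4] [ 0.5576 -0.157 ]
selector 0.73 [157.0, 252.7, 352.7, 372.5] [ 0.563 -0.034]
tab_end 0.86 [155.7, 251.5, 355.3, 376.9] [ 0.5494 -0.0282]
```

View pics/w6.png

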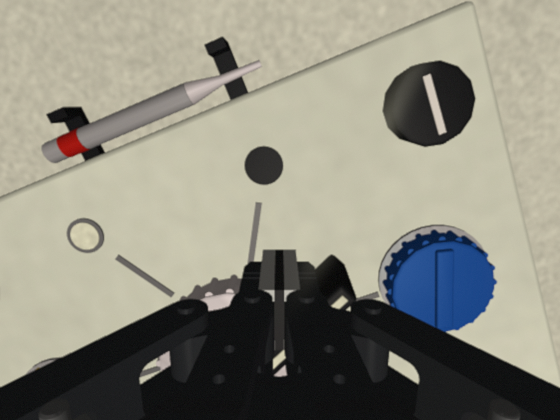

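The force is gone and the tab at (335,285) lies near the blue lid's line. I'll back off, rise and check from above.

send_rows([
  {"linear": [-0.006, -0.008, 0], "delta_rot": [0, 0, 0], "fingers": 0},
  {"linear": [-0.006, -0.009, 0], "delta_rot": [0, 0, 0], "fingers": 0},
  {"linear": [-0.006, -0.004, -0.02], "delta_rot": [0, 0, 0], "fingers": 0},
  {"linear": [0, 0, -0.035], "delta_rot": [0, 0, 0], "fingers": 0},
  {"linear": [0, 0, -0.035], "delta_rot": [0, 0, 0], "fingers": 0},
  {"linear": [0, 0, -0.035], "delta_rot": [0, 0, 0], "fingers": 0},
  {"linear": [0, 0, -0.035], "delta_rot": [0, 0, 0], "fingers": 0},
  {"linear": [0, 0, -0.02], "delta_rot": [0, 0, 0], "fingers": 0},
  {"linear": [0, 0, 0], "delta_rot": [0, 0, 0], "fingers": 0},
  {"linear": [0, 0, 0], "delta_rot": [0, 0, 0], "fingers": 0},
  {"linear": [0, 0, 0], "delta_rot": [0, 0, 0], "fingers": 0},
])

```text
clock: 8.53
position: [0.5061, -0.034, 0.3601]
ee_rot: [0.001, 0.824, 0.567, -0.012]
contact_force: [0.3, -0.6, -0.9]
width: 0.0004
```

```bash
python3 -c "
from h import *
look('w7');snap('scene','s7')"
```

```text
8.53 [ 0.5061 -0.034   0.3601] [ 0.0012  0.8236  0.567  -0.0123] [ 0.3 -0.6 -0.9]
tank_blue 0.97 [359.1, 199.8, 409.8, 252.0] [0.5803 0.0392]
tank_red 0.6 [340.6, 296.2, 367.8, 308.7] [ 0.6459 -0.0131]
tank_yellow 0.81 [167.8, 269.5, 219.4, 311.5] [ 0.5774 -0.1577]
tank_green 0.49 [270.3, 352.1, 281.8, 372.2] [ 0.6875 -0.1087]
selector 0.59 [246.0, 226.5, 357.0, 283.0] [ 0.576  -0.0386]
tab_end 0.94 [249.4, 223.1, 362.2, 282.7] [ 0.5664 -0.0363]
```

View pics/w7.png

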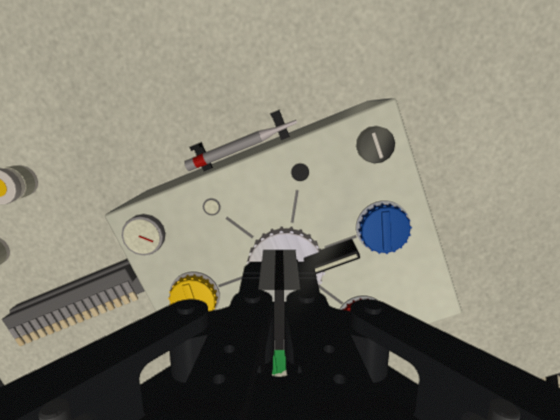

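The tab at (335,258) points to the blue lid at (384,228). I'll measure the angle from the white line.

Run:
```python
from h import *
im=cv2.imread('pics/w7.png');s=im[235:275,318:362]
cv2.imwrite('pics/c7.png',cv2.resize(im[215:300,300:420],None,fx=5,fy=5,interpolation=cv2.INTER_CUBIC))
P=lambda uv,z:ray("wrist",uv,z)[:2]
m=(s.max(2)<45).astype(np.uint8)
n,l,st,c=cv2.connectedComponentsWithStats(m);print(st[1:])
b=np.array([.5803,.0392]);y=np.array([.5774,-.1577]);print("lids",np.degrees(np.arctan2(*(b-y)[::-1])))
```

```text
[[  2   5  39  23 412]]
lids 89.15619224123829
```

View pics/c7.png

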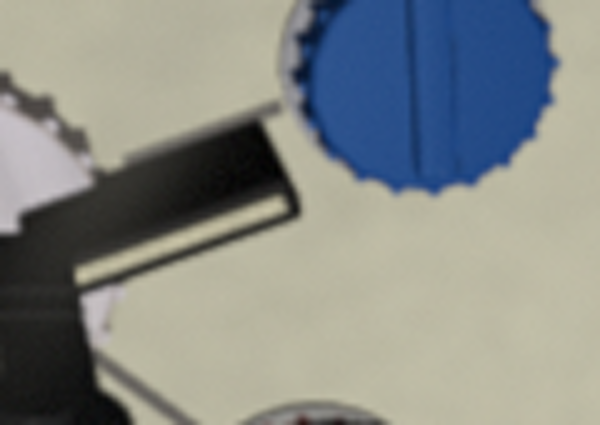

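The tab's white line slopes 18.9° in the picture, and the yellow–blue lid line slopes 18.4°, so the dial has clicked in at blue. The pencil is still in its rest and the hand is clear.

```bash
python3 -c "
from rig import manip
print(manip.get_state()['contact_force']);print(manip.sign_off())"
```

```text
[-0.41114311 -0.17332185  0.11085789]
the job is handed in; nothing more can be done
None
```

The selector is set to the blue tank and the job is handed in; the interface gave no verdict. I pushed the tab with shut fingertips through two clicks, from the white dot past the black dot to the blue lid. Then I backed the hand off and raised it to a TCP height of about 0.36 m, about 9 s into the 38 s limit.

- **Dial position:** in the last wrist picture, the tab's white line slopes 18.9° and the line between the yellow and blue lids slopes 18.4°. That is well inside the 5° tolerance. I did not compute the aim-to-lid distance in mm.
- **Contact:** the force on the tool was at noise level (under 1 N), so the robot touches nothing. The highest force I read while pushing was about 5 N.
- **Bystanders:** the spare pencil and the shade guide looked unmoved. I did not recheck the others; the hand never came near them.
- **Disagreements:** the scene, side and wrist cameras placed the dial's axis up to about 1–2 cm apart, and I relied on the wrist camera. My first move call was refused because `delta_rot` was missing, so nothing moved then.

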